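# Fetch the car key from the press-and-slide key box

### The job

Get the car key out of the walnut key box and leave it in the white key dish. The box's lid slides: tip its front end up over the stop lip without forcing it, slide it out of its grooves, and lay it flat on the cabinet top with the rib side up. Leave the vase, the flashlight and the shoehorn as they are, and do not shift the dish.

Things in the scene. Friction and masses are not known exactly. Their poses are not given: they have to be found in the camera images.
- key_box: Walnut box under a sliding lid, immovable: 200 long (its x) x 84 wide (y) x 52 high, screwed down on rubber pads whose thickness differs, so its underside is 3 to 12 above the cabinet top. Origin: centre of underside, z up, front end -x. Box heights below are from its underside, mm. Rear wall x 92 to 100, side walls y +-31.5 to +-42: top at z 52. Low front wall: the stop lip.
- box_lip (a point): Middle of the top of the stop lip, i.e. of the box's low front wall (box x -100 to -92, top at z 40, 63 wide between the side walls). The lid comes out only by sliding to -x over it.
- box_pivot (a point): Box x +35, y 0, z 34: level of the two side ledges (y +-24 to +-31.5) that carry the lid. They are flat at z 34 from the front back to here, then planed down in a straight 4.5 degree slope to z 29.5 at x 92. So pressing down the lid's rear end rocks the lid about this line and tips its front end up by up to 9.8.
- box_rails (a point): Box x +12, y 0, z 46: front end of the two fixed rails (y +-25 to +-31.5, z 46 to 52, x +12 to +92) over the lid's side edges. The lid's rear part is caught under them (5 of play) until its rear end has slid forward past here, about 80 of travel. Nothing covers the lid further forward.
- box_inside (a point): Centre of the box's inside floor, z 6. Clear inside: x +-92, y +-24.
- key_box_lid: Loose wooden board, a shade lighter than the box, 180 (its x) x 60 (y) x 7 thick, 50 to 85 g, its origin at the centre of its underside, z up, front end -x. Closed: axes as the box's, underside at box z 34 (top 1 above the lip), front end just behind the lip (play 0.5 to 3.5). It slides out only once its front end is raised over 6.
- lid_rib (a point): Middle of the top of the low thumb rib across the lid's top near its rear: 6 (x) x 40 (y) x 4 high, centred at lid x +54. Pushing its rear face (lid x +57) towards lid -x drives the lid forward.
- lid_thumb (a point): On the lid's top, centre of the bare 33 long strip between rib and rear end (lid x +73.5): where to press. 2 to 8 N rocks the lid; this spot sinks 3 and meets a firm stop when the lid's rear lies on the slope. Sunk less than 2, the front end does not clear the lip. Then push towards lid -x, rising with the slope.
- lid_front (a point): Middle of the lower edge of the lid's front end (lid x -90). Once it has come over the lip (5 to 10 of travel) it rests there by itself and the lid slides on freely, balancing until about 95 out. The part standing out past the box's front can be gripped across the lid's 60 width.
- lid_rear (a point): Middle of the lower edge of the lid's rear end (lid x +90).
- car_key: Black plastic smart key, a rounded block 58 (its x) x 34 (y) x 14 high, 50 to 85 g, lying flat on the box's inside floor under the lid, its length along the box, in the front or middle part. Origin: centre of underside. Only about 7 free beside it in width but ample room at its ends: grip it end to end, over its 58 length.
- key_dish: Round white ceramic dish, 156 across the rim, 28 high, open on top, loose, about 450 g; inner floor about 5 above its underside. Origin at the centre of its underside.
- bud_vase: Clear glass bud vase, empty, standing, 125 high, 62 across. Origin at the centre of its foot, z up. Leave alone.
- flashlight: Small aluminium flashlight standing on its head, 114 high, 35 across. Origin at the centre of its lower face, z up. Leave alone.
- shoehorn: Red plastic shoehorn lying flat, 218 long (its x), 40 wide. Origin on its underside near the middle. Leave alone.
Things that resemble listed ones, but are neither listed nor needed, are in the scene too. Of the things like the key_box_lid, leave any that is black or turquoise; of the rest the larger one is meant.

How it is judged:
On the way, in this order (a step that is already met when the one before it is completed fails the run):
1. the lid's front end has come over the stop lip while its rear end is still in the grooves (x of lid_front in the frame of key_box below -0.103 m and z of lid_front in the frame of key_box above 0.037 m and x of lid_rear in the frame of key_box above 0.012 m and z of lid_rear in the frame of key_box below 0.042 m), for 0.1 s.
2. the lid has slid clear of the grooves (x of lid_rear in the frame of key_box below 0.01 m), for 0.1 s.
At the end, for the whole second after the job is handed in: The lid lies flat on the cabinet top, rib side up (within 0.1 rad and 6 mm), at rest; the car key rests in the dish (centre within 60 mm of the dish's centre, lower than 35 mm); the dish stands level (angle between each of key_box_lid, key_dish's own z axis and vertical below 0.1 rad and height (world z) of key_box_lid between -0.006 and 0.006 m and linear speed of each of key_box_lid, car_key, key_dish below 0.02 m/s and horizontal distance between car_key and key_dish below 0.06 m and height (world z) of car_key between 0 and 0.035 m); the robot touches nothing.
It fails at once if the lid is forced: pressed or jammed against the box with more than 40 N (contact force between key_box_lid and key_box above 40 N).
It fails at once if the dish is shifted by more than 40 mm (distance of key_dish from where it was at the start of the episode above 0.04 m).
It fails at once if the vase is shifted by more than 30 mm or tipped (distance of bud_vase from where it was at the start of the episode above 0.03 m or angle between bud_vase's own z axis and vertical above 0.3 rad).
It fails at once if the flashlight is shifted by more than 30 mm or tipped (distance of flashlight from where it was at the start of the episode above 0.03 m or angle between flashlight's own z axis and vertical above 0.3 rad).
It fails at once if the shoehorn is shifted by more than 40 mm (distance of shoehorn from where it was at the start of the episode above 0.04 m).
It also fails if it takes over 69 s, if anything falls off the work surface, if the arm or the gripper's body presses on something with over 40 N, if the wrist force passes 120 N, or if a joint passes its speed limit or range.

### The arm

A 6-joint arm with a two-finger parallel gripper is mounted at the origin on the work surface. World frame = base frame: x ahead of the robot, y to its left, z up, the work surface at z = 0. Lengths are in m, angles in rad, forces in N, time in s.
With the tool pointing down it reaches from about 0.425 to 0.95 m from the base axis. Payload 14.7 kg.
Tool frame: the origin (TCP) lies between the finger pads; the fingertips stand 11 mm ahead of it and the grasp point (between the pads) lies 8 mm behind it; z points along the fingers, y is the line along which they close (so a half turn about z gives the same grasp; the last joint's range is limited). The gripper opens to 85 mm and grips with 20 to 120 N. Pads are 22 mm wide; open, the fingers measure 114 mm over their backs; the gripper's body (76 mm by 85 mm) begins 54 mm behind the grasp point. The pads swing forward as they close: fully open they stand 13 mm farther back than shut.
Start: joints at [-0.047, 0.48, 1.596, -0, 1.065, -0.047], TCP at [0.65, 0, 0.242] pointing down, gripper open.
Joint ranges: [-2.75, 2.75], [-0.82, 2.05], [0.23, 2.67], [-1.56, 4.7], [0.09, 2.69], [-2.92, 2.92]. Speed limits (rad/s): [1.89, 1.89, 2.39, 3.01, 3.01, 3.01].

### API

Orientations are given as a unit quaternion [w, x, y, z].
In Python, from rig import arm gives the robot as it stands.
- The arm moves only by the tool arm_command, never from a script. Its arguments are lists of equal length, an entry for each row: "linear": the shift along the world's x, y, z in m, a list of three; "twist": the turn, a rotation vector about the world's x, y, z in degrees, a list of three. In form: {"linear": [[tx, ty, tz], ...], "twist": [[wx, wy, wz], ...]}. A call has 1 to 12 rows; each row is the pose to reach, as a shift and turn from the pose commanded when the call began; what a row does not reach only later rows make up. A row lasts 1/12 s, in which the tool goes at most 41.7 mm and 7.16 degrees, less where a joint would pass 70% of its speed; a pose out of reach is approached as far as the arm can. A call with a gripper value outside its range is refused whole. "hand" is the finger opening in m, from 0 to 0.0854, set as the call begins (left out, the last holds). The fingers move at their own pace and stop on an object; "force" is the grip in N (left out, the last holds). Time passes only in rows, so rows that repeat a pose let the fingers close. It gives the time, the measured TCP pose, the force, the opening and the grip force at its end, in the units of the state.
- arm.state(): the state, without advancing time (a new reading comes with each control period).
- arm.get_image(name): name is "scene" or "side" or "wrist"; returns (picture, depth): 384x512x3 uint8, red, green, blue; 384x512 float32, m along the optical axis (not along the pixel's ray), 0 where there is no reading.
- arm.camera_info(name): a dict with "K" (3x3 intrinsics, pixels), "view" (4x4, takes a point from world to camera coordinates); the wrist camera has in their place "T_tool_cam" (4x4, takes a point from camera to tool coordinates, whose origin is the TCP and whose axes are the flange's). Camera axes: x right, y up, looking along -z (the intrinsics and any distortion apply to the point x, -y, -z); pixel columns grow to the right and rows downward; lengths in m; the calibration is good to about 2 mm. A picture is of the moment at which its call begins: read the wrist's pose just before it. camera_info takes no time and is no camera call.
- arm.finish_job(): hands the job in; it is judged then, once.
The state is a dict: "clock": time; "q": joint angles; "joint_velocities": joint speeds; "tau": joint torques, N m; "position": TCP position; "eef_rot": TCP orientation; "wrist_force": force on the tool from outside, world axes, zero at the start; "ft_torque": the same for the moment, N m; "width": opening from 0.0 (shut) to 1.0 (fully open); "grasp_force": force on a finger pad.
Only numpy, scipy, OpenCV 4.12 (cv2) and the standard library are available. Lean on these libraries where they do the work, as an engineer would, in place of code of your own. Each camera call takes 0.05 s, during which the arm holds its last target. There are 200 camera calls.

## Working session

There is one attempt and no reset: what is moved stays moved. The work goes in short steps, Python scripts to look and compute and a tool call to move; the robot and the scene stay as the last step left them, time stands still between calls to the robot, and variables do not carry over. Pictures are saved under pics/ and viewed, at most 10 in all, crops included, and the job is handed in when it is done.

Besides the shell and the picture viewer there is one more tool, called by a JSON object that holds its "fn" and its "kwargs". arm_command: Moves the arm, as the interface text tells. Its arguments: {"type":"object","properties":{"linear":{"type":"array"},"twist":{"type":"array"},"hand":{"type":"number"},"force":{"type":"number"}},"required":["linear","twist"]}

```bash
mkdir -p pics; ls
cat > h.py <<'E'
import numpy as np, cv2
from scipy.spatial.transform import Rotation as R
from rig import arm
def cap(n):
    s=arm.state(); im,d=arm.get_image(n); ci=arm.camera_info(n); K=np.array(ci['K'])
    if n=='wrist':
        q=s['eef_rot']; T=np.eye(4); T[:3,:3]=R.from_quat([q[1],q[2],q[3],q[0]]).as_matrix(); T[:3,3]=s['position']
        C=T@np.array(ci['T_tool_cam'])
    else: C=np.linalg.inv(np.array(ci['view']))
    return im,d,K,C,ci
def cloud(d,K,C):
    v,u=np.mgrid[:d.shape[0],:d.shape[1]]
    P=np.stack([(u-K[0,2])/K[0,0]*d,-(v-K[1,2])/K[1,1]*d,-d],-1)
    return P@C[:3,:3].T+C[:3,3]
def ray(u,v,K,C,z):
    r=C[:3,:3]@np.array([(u-K[0,2])/K[0,0],-(v-K[1,2])/K[1,1],-1]); o=C[:3,3]
    return o+r*(z-o[2])/r[2]
E
python3 - <<'E'
from h import *
print(arm.state())
ims=[]
for n in ['scene','side','wrist']:
    im,d,K,C,ci=cap(n); print(n,{k:v for k,v in ci.items() if k not in('view',)}); print(C.round(3).tolist(), (d>0).mean())
    np.savez('pics/%s0.npz'%n,im=im,d=d,K=K,C=C)
    cv2.imwrite('pics/%s0.png'%n,im[:,:,::-1])
E
```

```text
pics
{'clock': 0.0, 'q': array([-4.65972376e-02,  4.80834490e-01,  1.59689188e+00, -9.48974413e-06,
        1.06510998e+00, -4.65909906e-02]), 'joint_velocities': array([ 0.00126848, -0.00041733,  0.00019397,  0.0005765 , -0.00127678,
        0.00017388]), 'tau': array([ 2.41355090e-03, -9.50650907e+01, -4.30184269e+01, -5.27583288e-04,
        1.24796593e-02,  1.26860105e-04]), 'position': array([6.49584618e-01, 3.91517729e-05, 2.41663956e-01]), 'eef_rot': array([-4.56921811e-04,  7.07107226e-01,  7.07106063e-01, -4.21822611e-04]), 'wrist_force': array([ 0.93143898,  0.20263555, -0.11632332]), 'ft_torque': array([-0.00934382,  0.02473219,  0.09279837]), 'grasp_force': 0.0, 'width': 0.9966626490677407}
scene {'K': array([[389.26216469,   0.        , 257.70258648],
       [  0.        , 389.26216469, 192.24924995],
       [  0.        ,   0.        ,   1.        ]])}
[[0.445, -0.763, 0.469, 1.157], [0.896, 0.382, -0.229, -0.301], [-0.004, 0.521, 0.853, 1.037], [0.0, 0.0, 0.0, 1.0]] 0.9960683186848959
side {'K': array([[479.49080223,   0.        , 253.42961668],
       [  0.        , 4
[... 168 characters left out ...]
017], [0.0, 0.0, 0.0, 1.0]] 0.9960784912109375
wrist {'K': array([[322.85809954,   0.        , 257.69593178],
       [  0.        , 322.85809954, 186.26371642],
       [  0.        ,   0.        ,   1.        ]]), 'T_tool_cam': array([[-5.53374566e-04,  9.57344104e-01,  2.88949753e-01,
         7.28279598e-02],
       [ 9.99999724e-01,  6.72927409e-04, -3.14409939e-04,
         1.35431055e-03],
       [-4.95440710e-04,  2.88949499e-01, -9.57344213e-01,
        -1.32258603e-01],
       [ 0.00000000e+00,  0.00000000e+00,  0.00000000e+00,
         1.00000000e+00]])}
[[1.0, 0.0, 0.001, 0.651], [-0.001, 0.957, 0.289, 0.073], [-0.001, -0.289, 0.957, 0.374], [0.0, 0.0, 0.0, 1.0]] 0.9961344401041666
```

View pics/scene0.png

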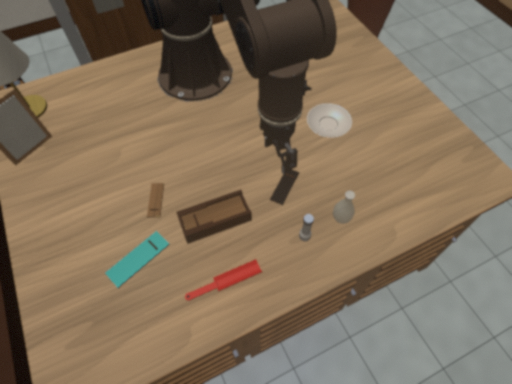

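View pics/side0.png

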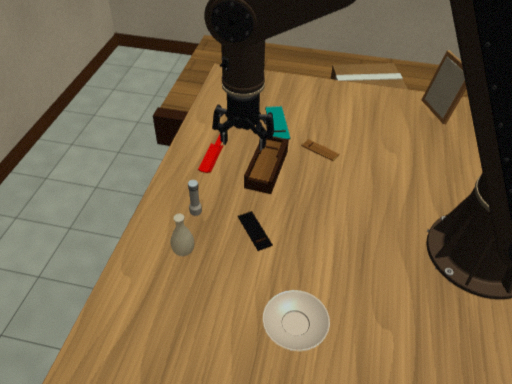

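The scene shows the box at about (215,215), a turquoise and a black decoy lid, a small wooden decoy at (156,200), the dish at (330,120), vase (344,207), flashlight (307,228) and shoehorn (225,280). I'll measure the box and dish with depth.

```bash
python3 - <<'E'
from h import *
S=[np.load('pics/%s0.npz'%n) for n in('scene','side')]
def show(S,(x0),sc):0
E
python3 - <<'E'
from h import *
for n in('scene','side'):
    f=np.load('pics/%s0.npz'%n); im,d=f['im'],f['d']; P=cloud(d,f['K'],f['C'])
    m=(d>0)&(P[...,2]>0.012)&(P[...,2]<0.16)&(P[...,0]>0.4)&(P[...,0]<1.05)&(abs(P[...,1])<.6)
    nn,l,st,c=cv2.connectedComponentsWithStats(m.astype(np.uint8))
    for i in range(1,nn):
        if st[i,4]<60: continue
        q=P[l==i]; r=cv2.minAreaRect(q[:,:2].astype(np.float32))
        print(n,c[i].round(),st[i,4],'z',np.percentile(q[:,2],[5,50,97]).round(3),'xy',np.median(q[:,:2],0).round(3),np.array(r[0]).round(3),np.array(r[1]).round(3),round(r[2],1),im[l==i].mean(0).round())
    flat=(d>0)&(abs(P[...,2])<.01)&(P[...,0]>.4)&(P[...,0]<.9); print('table z',np.median(P[flat][:,2]))
a=np.load('pics/scene0.npz')['im'][170:310,90:370]; b=np.load('pics/side0.npz')['im'][90:220,170:350]
a=cv2.resize(a,None,fx=2,fy=2,interpolation=3); b=cv2.resize(b,None,fx=2.4,fy=2.4,interpolation=3); 
b=b[:,:]; o=np.zeros((600,800,3),np.uint8); o[:280,:560]=a; o[285:285+b.shape[0],:b.shape[1]]=b[:600-285]
cv2.imwrite('pics/c.png',o[:,:,::-1])
E
```

```text
scene [332. 122.] 608 z [0.013 0.019 0.029] xy [0.457 0.34 ] [0.464 0.317] [0.153 0.128] 89.5 [176. 167. 154.]
scene [213. 216.] 2292 z [0.022 0.048 0.06 ] xy [ 0.628 -0.185] [ 0.62  -0.181] [0.2   0.089] 85.4 [88. 66. 47.]
scene [344. 208.] 483 z [0.022 0.063 0.125] xy [0.784 0.154] [0.78  0.158] [0.06  0.045] 40.2 [129. 120. 105.]
scene [306. 227.] 254 z [0.019 0.075 0.116] xy [0.789 0.025] [0.784 0.029] [0.031 0.029] 13.3 [116. 111. 106.]
table z -0.0006821325264452227
side [266. 164.] 1579 z [0.02  0.047 0.06 ] xy [ 0.613 -0.152] [ 0.617 -0.18 ] [0.209 0.086] 85.7 [70. 45. 21.]
side [194. 196.] 316 z [0.019 0.068 0.115] xy [0.775 0.042] [0.777 0.037] [0.033 0.03 ] 15.1 [100.  97.  86.]
side [181. 237.] 662 z [0.017 0.06  0.125] xy [0.765 0.18 ] [0.765 0.174] [0.061 0.046] 36.2 [126. 116.  91.]
side [289. 317.] 1606 z [0.013 0.019 0.028] xy [0.469 0.306] [0.462 0.319] [0.154 0.123] 90.0 [182. 171. 149.]
table z -0.0006736891827063829  File "<stdin>", line 3
    def show(S,(x0),sc):0
               ^^^^
SyntaxError: Function parameters cannot be parenthesized
```

View pics/c.png

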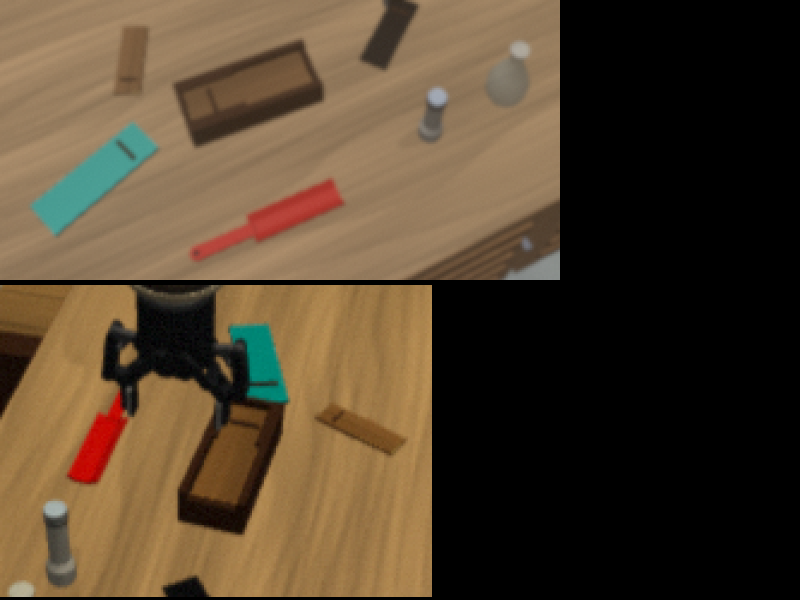

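The crop shows the rib near the -y end (about (210,98) in the upper panel), so the box front faces +y. I'm going above it with the fingers shut for a close look.

{"fn": "arm_command", "kwargs": {"linear": [[-0.006, -0.034, 0], [-0.012, -0.068, 0], [-0.018, -0.102, -0.01], [-0.024, -0.136, -0.02], [-0.03, -0.17, -0.03], [-0.03, -0.18, -0.04], [-0.03, -0.18, -0.04], [-0.03, -0.18, -0.04]], "twist": [[0, 0, -1], [0, 0, -2], [0, 0, -3], [0, 0, -4], [0, 0, -4.5], [0, 0, -4.5], [0, 0, -4.5], [0, 0, -4.5]], "hand": 0}}

```text
clock: 0.82
position: [0.6196, -0.18, 0.2016]
eef_rot: [-0.001, 0.735, 0.678, -0.0]
wrist_force: [-0.5, 0.0, -0.2]
width: -0.001
grasp_force: 0.0
```

Run:
```python
from h import *
im,d,K,C,_=cap('wrist'); np.savez('pics/w1.npz',im=im,d=d,K=K,C=C)
P=cloud(d,K,C)
cv2.imwrite('pics/w1.png',cv2.resize(im,None,fx=1.5,fy=1.5)[:,:,::-1])
m=(P[...,2]>.035)&(P[...,2]<.075)&(d>0)&(P[...,1]<-.04)&(P[...,1]>-.32)
n,l,st,c=cv2.connectedComponentsWithStats(m.astype(np.uint8)); i=1+st[1:,4].argmax(); q=P[l==i]
r=cv2.minAreaRect(q[:,:2].astype(np.float32)); print(r,cv2.boxPoints(r))
h,e=np.histogram(q[:,2],40,(.035,.075)); print(dict(zip((e[:-1]*1000).round(),h)))
t=(abs(P[...,2])<.01)&(d>0);print(np.median(P[t][:,2]))
# box frame profile along axis
a=np.deg2rad(r[2]); print(a)
S=np.load('pics/scene0.npz');Q=cloud(S['d'],S['K'],S['C']);im0=S['im'].astype(int)
b=(im0.max(2)<70)&(abs(Q[...,2])<.02)&(Q[...,0]>.5)&(Q[...,0]<.9)&(abs(Q[...,1])<.2)
b=cv2.morphologyEx(b.astype(np.uint8),cv2.MORPH_OPEN,np.ones((3,3)));n,l,st,c=cv2.connectedComponentsWithStats(b)
for i in range(1,n):print(c[i],st[i,4],cv2.minAreaRect(Q[l==i][:,:2].astype(np.float32)))
```

```text
((0.6196127533912659, -0.18092796206474304), (0.1997123509645462, 0.08417685329914093), 85.78718566894531) [[ 0.5703025  -0.27742246]
 [ 0.65425193 -0.2836062 ]
 [ 0.668923   -0.08443347]
 [ 0.5849736  -0.07824972]]
{np.float64(35.0): np.int64(1), np.float64(36.0): np.int64(0), np.float64(37.0): np.int64(1), np.float64(38.0): np.int64(6), np.float64(39.0): np.int64(12), np.float64(40.0): np.int64(89), np.float64(41.0): np.int64(171), np.float64(42.0): np.int64(81), np.float64(43.0): np.int64(38), np.float64(44.0): np.int64(34), np.float64(45.0): np.int64(57), np.float64(46.0): np.int64(481), np.float64(47.0): np.int64(3128), np.float64(48.0): np.int64(5460), np.float64(49.0): np.int64(2024), np.float64(50.0): np.int64(181), np.float64(51.0): np.int64(90), np.float64(52.0): np.int64(116), np.float64(53.0): np.int64(51), np.float64(54.0): np.int64(46), np.float64(55.0): np.int64(54), np.float64(56.0): np.int64(56), np.float64(57.0): np.int64(166), np.float64(58.0): np.int64(1629), np.float64(59.0): np.int64(3151), np.float64(60.0): np.int64(1125), np.float64(61.0): np.int64(63), np.float64(62.0): np.int64(1), np.float64(63.0): np.int64(0), np.float64(64.0): np.int64(0), np.float64(65.0): np.int64(0), np.float64(66.0): np.int64(0), np.float64(67.0): np.int64(0), np.float64(68.0): np.int64(0), np.float64(69.0): np.int64(0), np.float64(70.0): np.int64(0), np.float64(71.0): np.int64(0), np.float64(72.0): np.int64(0), np.float64(73.0): np.int64(0), np.float64(74.0): np.int64(0)}
0.0007833949379289495
1.4972688459427899
[284.02887139 186.43307087] 381 ((0.6054381728172302, 0.0613076388835907), (0.037280336022377014, 0.12417247146368027), 37.9707145690918)
```

View pics/w1.png

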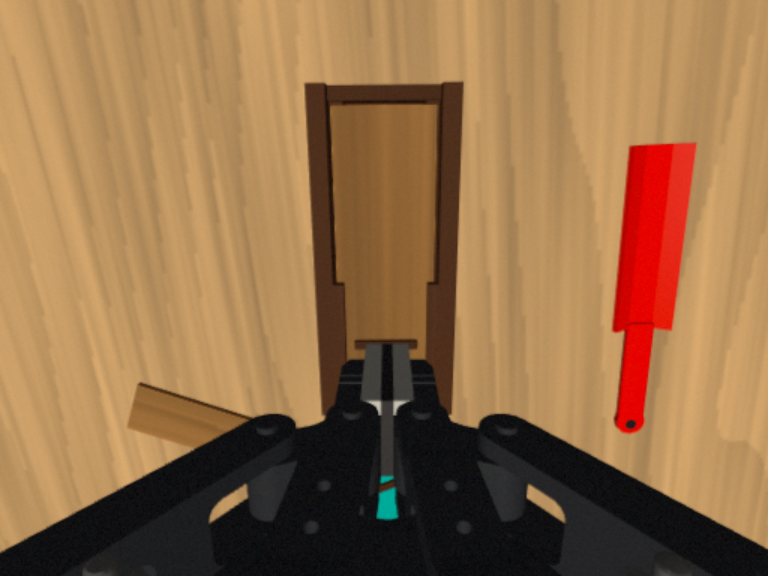

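The view from above shows lip end at top (row ~92), rib at (387,344) partly behind the fingers, fingers centred on the lid. Box underside is at about 7 mm and the lid top at about 48 mm. Descending to just above the thumb strip.

{"fn": "arm_command", "kwargs": {"linear": [[-0.003, -0.035, 0], [-0.0055, -0.07, -0.01], [-0.0055, -0.075, -0.045], [-0.0055, -0.075, -0.08], [-0.0055, -0.075, -0.11], [-0.0055, -0.075, -0.13], [-0.0055, -0.075, -0.137], [-0.0055, -0.075, -0.137], [-0.0055, -0.075, -0.137]], "twist": [[0, 0, 0.3], [0, 0, 0.3], [0, 0, 0.3], [0, 0, 0.3], [0, 0, 0.3], [0, 0, 0.3], [0, 0, 0.3], [0, 0, 0.3], [0, 0, 0.3]]}}

```text
clock: 1.62
position: [0.6155, -0.2543, 0.0664]
eef_rot: [0.0, 0.732, 0.681, 0.0]
wrist_force: [0.8, -0.0, -0.0]
width: -0.002
grasp_force: 0.0
```

{"fn": "arm_command", "kwargs": {"linear": [[0, 0, -0.001], [0, 0, -0.002], [0, 0, -0.003], [0, 0, -0.004], [0, 0, -0.005], [0, 0, -0.005], [0, 0, -0.005]], "twist": [[0, 0, 0], [0, 0, 0], [0, 0, 0], [0, 0, 0], [0, 0, 0], [0, 0, 0], [0, 0, 0]]}}

```text
clock: 2.2
position: [0.6144, -0.2551, 0.0603]
eef_rot: [-0.0, 0.733, 0.681, -0.0]
wrist_force: [-0.3, 1.0, 0.3]
width: -0.003
grasp_force: 0.0
```

{"fn": "arm_command", "kwargs": {"linear": [[0, 0, -0.0005], [0, 0, -0.001], [0, 0, -0.0015], [0, 0, -0.002], [0, 0, -0.002], [0, 0, -0.002]], "twist": [[0, 0, 0], [0, 0, 0], [0, 0, 0], [0, 0, 0], [0, 0, 0], [0, 0, 0]]}}

```text
clock: 2.7
position: [0.6145, -0.255, 0.0583]
eef_rot: [0.0, 0.733, 0.681, -0.0]
wrist_force: [-0.6, -1.1, 0.5]
width: -0.002
grasp_force: 0.4
```

{"fn": "arm_command", "kwargs": {"linear": [[0, 0, -0.0005], [0, 0, -0.001], [0, 0, -0.001], [0, 0, -0.001]], "twist": [[0, 0, 0], [0, 0, 0], [0, 0, 0], [0, 0, 0]]}}

```text
clock: 3.03
position: [0.6145, -0.255, 0.0573]
eef_rot: [0.0, 0.733, 0.681, 0.0]
wrist_force: [0.7, 0.5, 0.6]
width: 0.002
grasp_force: 0.4
```

{"fn": "arm_command", "kwargs": {"linear": [[0, 0, -0.0005], [0, 0, -0.001], [0, 0, -0.001], [0, 0, -0.001]], "twist": [[0, 0, 0], [0, 0, 0], [0, 0, 0], [0, 0, 0]]}}

```text
clock: 3.37
position: [0.6145, -0.255, 0.0563]
eef_rot: [0.0, 0.733, 0.681, 0.0]
wrist_force: [-0.2, 0.1, 0.8]
width: -0.001
grasp_force: 0.5
```

{"fn": "arm_command", "kwargs": {"linear": [[0, 0, -0.0005], [0, 0, -0.001], [0, 0, -0.001], [0, 0, -0.001]], "twist": [[0, 0, 0], [0, 0, 0], [0, 0, 0], [0, 0, 0]]}}

```text
clock: 3.7
position: [0.6146, -0.255, 0.056]
eef_rot: [0.0, 0.733, 0.681, 0.0]
wrist_force: [-3.7, 0.1, 11.1]
width: -0.001
grasp_force: 5.5
```

Firm stop met at a 3 mm sink. Easing off slightly and pushing forward, rising with the slope.

{"fn": "arm_command", "kwargs": {"linear": [[0, 0, 0.0003], [0.0001, 0.002, 0.00045], [0.0003, 0.004, 0.0006], [0.0004, 0.006, 0.00075], [0.0004, 0.006, 0.00075]], "twist": [[0, 0, 0], [0, 0, 0], [0, 0, 0], [0, 0, 0], [0, 0, 0]]}}

```text
clock: 4.12
position: [0.6154, -0.2492, 0.0565]
eef_rot: [0.001, 0.732, 0.681, 0.0]
wrist_force: [-0.3, -2.7, 5.7]
width: -0.002
grasp_force: 3.0
```

{"fn": "arm_command", "kwargs": {"linear": [[0.0001, 0.002, 0.00015], [0.0003, 0.004, 0.0003], [0.0003, 0.004, 0.0003]], "twist": [[0, 0, 0], [0, 0, 0], [0, 0, 0]]}}

```text
clock: 4.37
position: [0.6157, -0.2452, 0.0568]
eef_rot: [0.001, 0.732, 0.681, 0.0]
wrist_force: [-0.7, -2.0, 5.0]
width: -0.004
grasp_force: 3.1
```

{"fn": "arm_command", "kwargs": {"linear": [[0.0001, 0.002, 0.00015], [0.0003, 0.004, 0.0003], [0.0004, 0.006, 0.00047], [0.0004, 0.006, 0.00047]], "twist": [[0, 0, 0], [0, 0, 0], [0, 0, 0], [0, 0, 0]]}}

```text
clock: 4.7
position: [0.6161, -0.2392, 0.0573]
eef_rot: [0.001, 0.732, 0.681, 0.0]
wrist_force: [-0.6, -1.7, 6.2]
width: 0.001
grasp_force: 3.0
```

{"fn": "arm_command", "kwargs": {"linear": [[0.0001, 0.002, 0.00015], [0.0003, 0.004, 0.0003], [0.0004, 0.006, 0.00047], [0.0004, 0.006, 0.00047]], "twist": [[0, 0, 0], [0, 0, 0], [0, 0, 0], [0, 0, 0]]}}

```text
clock: 5.03
position: [0.6166, -0.2333, 0.0579]
eef_rot: [0.001, 0.732, 0.681, 0.0]
wrist_force: [0.3, -3.3, 6.9]
width: 0.001
grasp_force: 3.1
```

```bash
cat >> h.py <<'E'
O=np.array([.6196,-.181]); F=np.array([.0735,.9973]); Lf=np.array([.9973,-.0735])
def boxf(P,b=.007):  # world->box frame (x rearwards)
    D=P[...,:2]-O; return np.stack([-(D@F),D@Lf,P[...,2]-b],-1)
E
python3 - <<'E'
from h import *
im,d,K,C,_=cap('wrist'); B=boxf(cloud(d,K,C))
cv2.imwrite('pics/w2.png',im[:,:,::-1])
for x in range(-150,20,6):
    m=(abs(B[...,0]*1000-x)<3)&(abs(B[...,1])<.02)&(d>0)
    print(x,m.sum(),np.percentile(B[m][:,2]*1000,[10,50,90]).round(1) if m.sum() else '')
E
```

```text
-150 0 
-144 0 
-138 0 
-132 0 
-126 0 
-120 0 
-114 0 
-108 0 
-102 0 
-96 0 
-90 0 
-84 0 
-78 0 
-72 0 
-66 0 
-60 0 
-54 532 [45.7 46.6 47.4]
-48 1861 [45.6 46.4 47.3]
-42 1767 [45.2 46.  46.9]
-36 1677 [44.8 45.7 46.5]
-30 1623 [44.5 45.3 46.2]
-24 1472 [44.1 44.9 45.9]
-18 1446 [43.7 44.6 45.4]
-12 1419 [43.4 44.2 45. ]
-6 1313 [43.1 43.9 44.7]
0 1283 [42.7 43.5 44.3]
6 1199 [42.2 43.1 43.9]
12 1162 [41.9 42.7 43.5]
18 1109 [41.6 42.4 43.2]
```

View pics/w2.png

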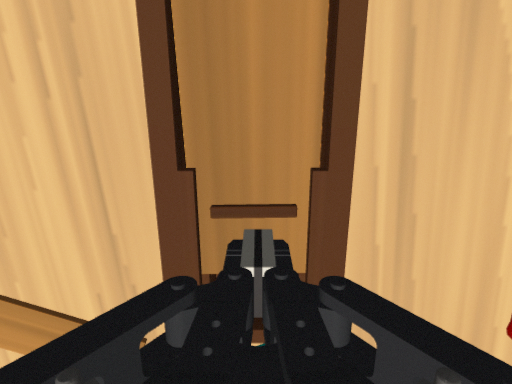

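The wrist view shows the rib at (254,211), ahead of the fingertips; the lid is tilted front-up about 3.6°. Measuring the travel.

Run:
```python
from h import *
im,d,K,C,_=cap('wrist')
for v in (205,217): print(boxf(ray(254,v,K,C,.0525))*1000)
print('tip',boxf(np.array(arm.state()['position']))*1000)
im,d,K,C,_=cap('side'); B=boxf(cloud(d,K,C))
for x in range(-124,-80,4):
    m=(abs(B[...,0]*1000-x)<2)&(abs(B[...,1])<.02)&(d>0)
    print(x,m.sum(),np.percentile(B[m][:,2]*1000,[50,90]).round(1) if m.sum() else '')
```

```text
[29.85748338  0.61940572 45.5       ]
[35.70497282  0.59889263 45.5       ]
tip [52.41804707  0.83565052 50.8365751 ]
-124 11 [-7.6 -5.7]
-120 12 [-7.5 -6. ]
-116 16 [-7.9 -5.8]
-112 29 [44.8 50. ]
-108 30 [43.6 49.6]
-104 47 [16.2 49.2]
-100 99 [16.6 48.2]
-96 40 [22.4 49. ]
-92 12 [46.9 49. ]
-88 11 [47.6 48.5]
-84 16 [47.6 50.1]
```

Travel is ~22 mm with the front over the lip. Now lifting slightly and pushing the rib about 70 mm.

{"fn": "arm_command", "kwargs": {"linear": [[0, 0, 0.0027], [0, 0, 0.0027], [0.0003, 0.004, 0.0027], [0.0007, 0.01, 0.0028], [0.0012, 0.016, 0.0029], [0.0016, 0.022, 0.003], [0.002, 0.028, 0.0031], [0.0025, 0.034, 0.0032], [0.0029, 0.04, 0.0033], [0.0029, 0.04, 0.0033]], "twist": [[0, 0, 0], [0, 0, 0], [0, 0, 0], [0, 0, 0], [0, 0, 0], [0, 0, 0], [0, 0, 0], [0, 0, 0], [0, 0, 0], [0, 0, 0]]}}

```text
clock: 6.02
position: [0.6187, -0.1914, 0.0604]
eef_rot: [-0.0, 0.732, 0.681, -0.0]
wrist_force: [-0.4, -0.1, -0.2]
width: 0.001
grasp_force: 0.0
```

Run:
```python
from h import *
im,d,K,C,_=cap('wrist'); B=boxf(cloud(d,K,C)); cv2.imwrite('pics/w3.png',im[:,:,::-1])
print('tip',boxf(np.array(arm.state()['position']))*1000)
g=im[150:260,254].astype(int).sum(1); 
for v in range(190,235,3): print(v,im[v,230:280:12].sum(1).tolist(),(B[v,235]*1000).round(1))
```

```text
tip [10.95807659 -0.12239069 53.39459054]
190 [317, 325, 344, 333, 351] [-18.1  -9.1  44.6]
193 [315, 328, 343, 326, 346] [-16.1  -9.3  42.7]
196 [326, 327, 345, 334, 351] [-14.6  -9.3  42.8]
199 [324, 334, 343, 334, 353] [-13.5  -9.3  43.7]
202 [319, 321, 341, 338, 350] [-11.9  -9.3  43.4]
205 [322, 324, 339, 336, 348] [-10.3  -9.4  43.1]
208 [321, 330, 336, 330, 351] [-9.1 -9.3 43.9]
211 [321, 322, 334, 336, 354] [-7.3 -9.4 43.2]
214 [174, 178, 179, 124, 133] [-5.7 -9.5 42.8]
217 [156, 152, 154, 152, 155] [-5.7 -9.2 46.7]
220 [157, 170, 176, 167, 160] [-4.6 -9.2 47.7]
223 [154, 160, 162, 167, 153] [-2.8 -9.3 46.9]
226 [177, 166, 178, 181, 176] [-62.5   1.3 185.7]
229 [324, 327, 226, 259, 354] [ 2.3 -9.7 42.4]
232 [324, 331, 162, 230, 353] [ 3.1 -9.6 43.9]
```

{"fn": "arm_command", "kwargs": {"linear": [[0.0004, 0.006, 0.0001], [0.0009, 0.012, 0.0003], [0.0013, 0.018, 0.0005], [0.0017, 0.024, 0.0006], [0.0022, 0.03, 0.0007], [0.0022, 0.03, 0.0007]], "twist": [[0, 0, 0], [0, 0, 0], [0, 0, 0], [0, 0, 0], [0, 0, 0], [0, 0, 0]]}}

```text
clock: 6.57
position: [0.6211, -0.1617, 0.0613]
eef_rot: [-0.0, 0.732, 0.681, 0.0]
wrist_force: [-0.5, 0.4, 0.3]
width: 0.004
grasp_force: 0.0
```

{"fn": "arm_command", "kwargs": {"linear": [[0, -0.006, 0.01], [0, -0.006, 0.045], [0, 0, 0.08], [0, 0.015, 0.09], [0, 0.03, 0.09], [0, 0.03, 0.09]], "twist": [[0, 0, 0], [0, 0, 0], [0, 0, 0], [0, 0, 0], [0, 0, 0], [0, 0, 0]], "hand": 0.0854}}

```text
clock: 7.07
position: [0.6213, -0.1311, 0.1524]
eef_rot: [0.0, 0.732, 0.681, 0.001]
wrist_force: [-0.4, 0.0, -0.5]
width: 0.846
grasp_force: 0.0
```

Run:
```python
from h import *
im,d,K,C,_=cap('wrist'); P=cloud(d,K,C); B=boxf(P); cv2.imwrite('pics/w4.png',im[:,:,::-1])
print('tip',boxf(np.array(arm.state()['position']))*1000)
m=(B[...,2]>.035)&(B[...,2]<.056)&(d>0)&(B[...,0]<-.106)&(B[...,0]>-.25)&(abs(B[...,1])<.06)
q=B[m]*1000; print(m.sum(),q.min(0),q.max(0),np.percentile(q,[1,99],0))
r=cv2.minAreaRect(q[:,:2].astype(np.float32)); print(r)
for x in range(-184,20,12):
    k=(abs(B[...,0]*1000-x)<3)&(abs(B[...,1])<.02)&(d>0)
    print(x,k.sum(),np.percentile(B[k]*1000,50,0).round(1) if k.sum() else '')
```

```text
tip [-49.05103503  -2.36347991 144.40916818]
10440 [-175.85792519  -30.16329932   45.95829533] [-106.00025658   30.0052542    55.16856603] [[-175.20986861  -29.32093851   47.56001485]
 [-106.7278318    29.25055969   53.59271576]]
((-140.92984008789062, -0.07935714721679688), (69.8527603149414, 60.13332748413086), 0.042597848922014236)
-184 0 
-172 696 [-172.1    0.4   52.5]
-160 659 [-160.    -0.2   51.7]
-148 619 [-148.1   -0.2   51. ]
-136 542 [-1.361e+02  1.000e-01  5.020e+01]
-124 527 [-124.    -0.2   49.4]
-112 516 [-112.2    0.5   48.6]
-100 504 [-99.9  -0.2  47.9]
-88 455 [-88.    0.5  47.2]
-76 431 [-76.   -0.2  46.3]
-64 1718 [-65.9   9.5 220.7]
-52 378 [-52.   -0.1  44.8]
-40 377 [-40.   -0.1  44. ]
-28 256 [-27.1   0.7  43.5]
-16 331 [-16.2  -0.1  42.6]
-4 324 [-4.  -0.1 41.9]
8 0
```

View pics/w4.png

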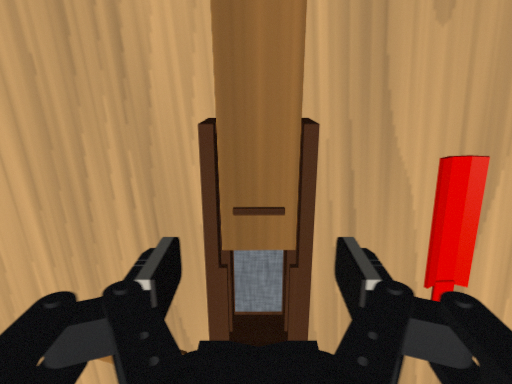

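The lid is clear: rear end at (260,248), grooves' rails behind it, the key not yet visible. Now gripping the protruding part at box x −124.

{"fn": "arm_command", "kwargs": {"linear": [[0.0035, 0.035, 0], [0.007, 0.07, 0], [0.0074, 0.074, -0.03], [0.0074, 0.074, -0.065], [0.0074, 0.074, -0.09], [0.0074, 0.074, -0.098], [0.0074, 0.074, -0.098], [0.0074, 0.074, -0.098]], "twist": [[0, 0, 0], [0, 0, 0], [0, 0, 0], [0, 0, 0], [0, 0, 0], [0, 0, 0], [0, 0, 0], [0, 0, 0]], "hand": 0.0854}}

```text
clock: 7.78
position: [0.6284, -0.0594, 0.0533]
eef_rot: [-0.0, 0.733, 0.681, -0.0]
wrist_force: [-0.0, 0.0, 0.1]
width: 0.999
grasp_force: 0.0
```

{"fn": "arm_command", "kwargs": {"linear": [[0, 0, 0], [0, 0, 0], [0, 0, 0], [0, 0, 0], [0, 0, 0], [0, 0, 0], [0, 0, 0], [0, 0, 0]], "twist": [[0, 0, 0], [0, 0, 0], [0, 0, 0], [0, 0, 0], [0, 0, 0], [0, 0, 0], [0, 0, 0], [0, 0, 0]], "hand": 0.05, "force": 25}}

```text
clock: 8.45
position: [0.6292, -0.0592, 0.0545]
eef_rot: [0.001, 0.733, 0.681, 0.001]
wrist_force: [-0.7, -0.5, 7.7]
width: 0.692
grasp_force: 30.5
```

{"fn": "arm_command", "kwargs": {"linear": [[0, 0, 0.004], [0, 0, 0.008], [0, 0, 0.014], [0, 0, 0.025], [0, 0, 0.04], [0, 0, 0.06], [0, 0, 0.06]], "twist": [[0, 0, 0], [0, 0, 0], [-1, 0, 0], [-2, 0, 0], [-3, 0, 0], [-3.6, 0, 0], [-3.6, 0, 0]]}}

```text
clock: 9.03
position: [0.6304, -0.0588, 0.1171]
eef_rot: [0.025, 0.732, 0.68, -0.02]
wrist_force: [1.5, -0.6, 0.1]
width: 0.694
grasp_force: 29.7
```

Run:
```python
from h import *
f=np.load('pics/side0.npz');im0=f['im'].astype(int);Q=cloud(f['d'],f['K'],f['C'])
b=(im0.max(2)<50)&(abs(Q[...,2])<.02)&(Q[...,0]>.45)&(Q[...,0]<.9)&(abs(Q[...,1])<.2)
b=cv2.morphologyEx(b.astype(np.uint8),cv2.MORPH_OPEN,np.ones((3,3)));n,l,st,c=cv2.connectedComponentsWithStats(b)
for i in range(1,n):
    if st[i,4]>100:
        r=cv2.minAreaRect(Q[l==i][:,:2].astype(np.float32));print(c[i],st[i,4],r,cv2.boxPoints(r).round(3).tolist())
m=(im0[...,0]>im0[...,2]+25)&0
im,d,K,C,_=cap('side'); cv2.imwrite('pics/s5.png',im[:,:,::-1]); P=cloud(d,K,C)
w=np.array(arm.state()['position']); print(w)
m=(d>0)&(P[...,2]>.085)&(P[...,2]<.125)&(abs(P[...,0]-w[0])<.05)&(P[...,1]>-.2)&(P[...,1]<.02)
q=P[m]; print(m.sum(),np.percentile(q,[2,98],0).round(3))
for y in np.arange(-.19,.0,.015):
    k=m&(abs(P[...,1]-y)<.006); print(round(y,3),k.sum(),np.percentile(P[k][:,2],[10,50,90]).round(4) if k.sum() else '')
```

```text
[254.59082892 230.8042328 ] 567 ((0.599945068359375, 0.06560175120830536), (0.04405200853943825, 0.131648987531662), 38.166603088378906) [[0.5419999957084656, 0.10400000214576721], [0.6230000257492065, 0.0], [0.6579999923706055, 0.027000000700354576], [0.5770000219345093, 0.13099999725818634]]
[ 0.62982917 -0.05876582  0.11556689]
639 [[ 0.593 -0.174  0.111]
 [ 0.661 -0.003  0.122]]
-0.19 2 [0.1112 0.1126 0.1139]
-0.175 16 [0.115  0.1172 0.1199]
-0.16 2 [0.1189 0.1194 0.12  ]
-0.145 6 [0.1146 0.1154 0.121 ]
-0.13 11 [0.114  0.1156 0.1187]
-0.115 12 [0.1141 0.116  0.1183]
-0.1 40 [0.1129 0.1159 0.1189]
-0.085 48 [0.1143 0.1165 0.1193]
-0.07 62 [0.1133 0.1162 0.1192]
-0.055 76 [0.1137 0.1163 0.1207]
-0.04 72 [0.1133 0.1153 0.1183]
-0.025 64 [0.114  0.1153 0.1172]
-0.01 88 [0.1111 0.1147 0.1171]
```

{"fn": "arm_command", "kwargs": {"linear": [[-0.03, 0.02, 0], [-0.06, 0.04, 0], [-0.09, 0.06, 0], [-0.12, 0.08, 0], [-0.15, 0.095, -0.01], [-0.155, 0.099, -0.04], [-0.155, 0.099, -0.07], [-0.155, 0.099, -0.09], [-0.155, 0.099, -0.1], [-0.155, 0.099, -0.1], [-0.155, 0.099, -0.1]], "twist": [[0, 0, 0], [0, 0, 0], [0, 0, 0], [0, 0, 0], [0, 0, 0], [0, 0, 0], [0, 0, 0], [0, 0, 0], [0, 0, 0], [0, 0, 0], [0, 0, 0]]}}

```text
clock: 10.0
position: [0.4733, 0.0399, 0.0132]
eef_rot: [0.023, 0.732, 0.68, -0.022]
wrist_force: [0.0, -0.1, 0.5]
width: 0.692
grasp_force: 29.7
```

{"fn": "arm_command", "kwargs": {"linear": [[0, 0, -0.002], [0, 0, -0.004], [0, 0, -0.004]], "twist": [[0, 0, 0], [0, 0, 0], [0, 0, 0]]}}

```text
clock: 10.25
position: [0.4741, 0.04, 0.0099]
eef_rot: [0.023, 0.732, 0.68, -0.021]
wrist_force: [-0.3, -0.1, -1.1]
width: 0.691
grasp_force: 29.7
```

{"fn": "arm_command", "kwargs": {"linear": [[0, 0, -0.001], [0, 0, -0.002], [0, 0, -0.002], [0, 0, -0.002]], "twist": [[0, 0, 0], [0, 0, 0], [0, 0, 0], [0, 0, 0]]}}

```text
clock: 10.58
position: [0.4737, 0.04, 0.0074]
eef_rot: [0.023, 0.732, 0.68, -0.021]
wrist_force: [0.4, -0.5, 0.1]
width: 0.69
grasp_force: 29.9
```

{"fn": "arm_command", "kwargs": {"linear": [[0, 0, 0], [0, 0, 0], [0, 0, 0.001], [0, 0, 0.002], [0, 0, 0.02], [0, 0, 0.055], [0.02, -0.02, 0.09], [0.05, -0.05, 0.13], [0.08, -0.08, 0.165], [0.11, -0.11, 0.19], [0.13, -0.14, 0.2], [0.14, -0.17, 0.2]], "twist": [[0, 0, 0], [0, 0, 0], [0, 0, 0], [0, 0, 0], [0, 0, 0], [1, 0, 0], [2, 0, 0], [3, 0, 0], [3.6, 0, 0], [3.6, 0, 0], [3.6, 0, 0], [3.6, 0, 0]], "hand": 0.0854}}

```text
clock: 11.58
position: [0.6053, -0.112, 0.2053]
eef_rot: [0.001, 0.732, 0.681, 0.001]
wrist_force: [1.5, 0.7, -0.0]
width: 0.996
grasp_force: 0.0
```

{"fn": "arm_command", "kwargs": {"linear": [[0.005, 0, 0], [0.005, 0, 0], [0.005, 0, 0]], "twist": [[0, 0, 0], [0, 0, 0], [0, 0, 0]]}}

```text
clock: 11.83
position: [0.6074, -0.111, 0.2015]
eef_rot: [-0.001, 0.733, 0.68, -0.0]
wrist_force: [-0.6, 0.8, -0.9]
width: 1.001
grasp_force: 0.0
```

Run:
```python
from h import *
im,d,K,C,_=cap('wrist'); P=cloud(d,K,C); B=boxf(P); cv2.imwrite('pics/w6.png',im[:,:,::-1])
print(arm.state()['position'],boxf(np.array(arm.state()['position']))*1000)
m=(im.max(2)<60)&(abs(B[...,0])<.09)&(abs(B[...,1])<.0225)&(B[...,2]>.0)&(B[...,2]<.03)&(d>0)
m=cv2.morphologyEx(m.astype(np.uint8),cv2.MORPH_OPEN,np.ones((3,3)));n,l,st,c=cv2.connectedComponentsWithStats(m)
for i in range(1,n):
    if st[i,4]>100:
        q=B[l==i]*1000;print(c[i],st[i,4],cv2.minAreaRect(q[:,:2].astype(np.float32)),np.median(q[:,2]))
im,d,K,C,_=cap('side'); P=cloud(d,K,C);m=(d>0)&(P[...,0]>.42)&(P[...,0]<.53)&(P[...,1]>-.12)&(P[...,1]<.12)&(P[...,2]>.004)
q=P[m];print(m.sum(),cv2.minAreaRect(q[:,:2].astype(np.float32)),np.percentile(q[:,2],[5,50,95]))
```

```text
[ 0.60696829 -0.11039707  0.20138842] [-69.48386743 -17.78692333 194.38841731]
[275.17710438 210.56767677] 1485 ((-20.7255859375, 2.1158370971679688), (34.12721633911133, 56.39986038208008), 86.36006927490234) 20.116980430330894
1564 ((0.47107186913490295, 0.013797827064990997), (0.107775017619133, 0.19817176461219788), 7.81089973449707) [0.00460574 0.00868946 0.62319647]
```

View pics/w6.png

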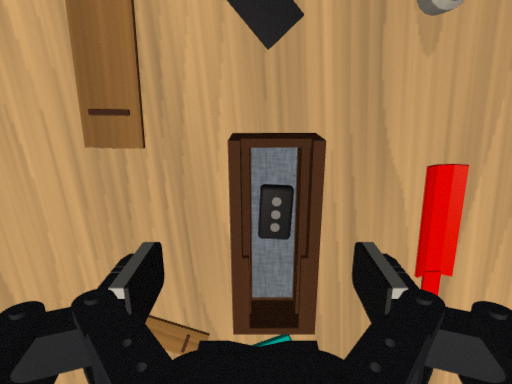

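The key is in the front half of the box at pixel (275,210), and the lid lies flat at upper left. Turning the gripper 86° to grip the key end to end.

{"fn": "arm_command", "kwargs": {"linear": [[0.004, -0.012, 0], [0.008, -0.025, 0], [0.012, -0.038, 0], [0.016, -0.05, 0], [0.016, -0.05, 0], [0.016, -0.05, 0], [0.016, -0.05, 0], [0.016, -0.05, 0], [0.016, -0.05, 0], [0.016, -0.05, 0], [0.016, -0.05, 0], [0.016, -0.05, 0]], "twist": [[0, 0, 7], [0, 0, 14], [0, 0, 21], [0, 0, 28], [0, 0, 35], [0, 0, 42], [0, 0, 49], [0, 0, 56], [0, 0, 63], [0, 0, 70], [0, 0, 77], [0, 0, 84]]}}

```text
clock: 12.93
position: [0.6232, -0.1597, 0.2016]
eef_rot: [-0.001, 0.085, 0.996, 0.0]
wrist_force: [0.6, 0.3, -0.0]
width: 1.002
grasp_force: 0.0
```

{"fn": "arm_command", "kwargs": {"linear": [[0, 0, -0.02], [0, 0, -0.05], [0, 0, -0.08], [0, 0, -0.1], [0, 0, -0.1], [0, 0, -0.1]], "twist": [[0, 0, 2.4], [0, 0, 2.4], [0, 0, 2.4], [0, 0, 2.4], [0, 0, 2.4], [0, 0, 2.4]]}}

```text
clock: 13.43
position: [0.623, -0.1599, 0.1013]
eef_rot: [-0.001, 0.067, 0.998, 0.0]
wrist_force: [0.2, -0.6, 1.3]
width: 1.0
grasp_force: 0.0
```

Run:
```python
from h import *
im,d,K,C,_=cap('wrist'); B=boxf(cloud(d,K,C)); cv2.imwrite('pics/w7.png',im[:,:,::-1])
s=arm.state();print(s['position'],boxf(np.array(s['position']))*1000,s['eef_rot'])
m=(im.max(2)<60)&(abs(B[...,0])<.09)&(abs(B[...,1])<.0225)&(B[...,2]>.015)&(B[...,2]<.03)&(d>0)
m=cv2.morphologyEx(m.astype(np.uint8),cv2.MORPH_OPEN,np.ones((3,3)));n,l,st,c=cv2.connectedComponentsWithStats(m)
for i in range(1,n):
    if st[i,4]>100:
        q=B[l==i]*1000;print(c[i],st[i,4],cv2.minAreaRect(q[:,:2].astype(np.float32)),np.median(q[:,2]))
```

```text
[ 0.62403329 -0.16036008  0.10262535] [-20.91003709   2.904283    95.62535239] [-2.03967752e-04  6.75743739e-02  9.97714217e-01  6.01296213e-05]
[256.59555691 197.59677419] 3286 ((-19.861068725585938, 1.2835750579833984), (33.025352478027344, 57.214534759521484), 86.9962158203125) 20.14984854362382
```

View pics/w7.png

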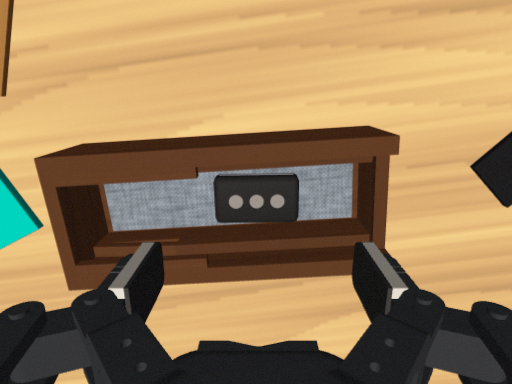

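The key is centred between the fingers at (256,197). Descending and gripping.

{"fn": "arm_command", "kwargs": {"linear": [[-0.001, 0, -0.025], [-0.001, -0.0005, -0.05], [-0.001, -0.0005, -0.07], [-0.001, -0.0005, -0.079], [-0.001, -0.0005, -0.079], [-0.001, -0.0005, -0.079]], "twist": [[0, 0, 0], [0, 0, 0], [0, 0, 0], [0, 0, 0], [0, 0, 0], [0, 0, 0]]}}

```text
clock: 13.98
position: [0.6238, -0.1616, 0.0243]
eef_rot: [0.001, 0.068, 0.998, -0.0]
wrist_force: [0.5, -0.5, 0.7]
width: 1.002
grasp_force: 0.0
```

{"fn": "arm_command", "kwargs": {"linear": [[0, 0, 0], [0, 0, 0], [0, 0, 0], [0, 0, 0], [0, 0, 0], [0, 0, 0], [0, 0, 0], [0, 0, 0]], "twist": [[0, 0, 0], [0, 0, 0], [0, 0, 0], [0, 0, 0], [0, 0, 0], [0, 0, 0], [0, 0, 0], [0, 0, 0]], "hand": 0.045, "force": 30}}

```text
clock: 14.65
position: [0.624, -0.1618, 0.0247]
eef_rot: [0.001, 0.068, 0.998, -0.0]
wrist_force: [-1.3, 1.0, 10.1]
width: 0.664
grasp_force: 30.2
```

{"fn": "arm_command", "kwargs": {"linear": [[0, 0, 0.01], [0, 0, 0.03], [0, 0, 0.06], [0, 0, 0.1], [0, 0, 0.12], [0, 0, 0.12]], "twist": [[0, 0, 0], [0, 0, 0], [0, 0, 0], [0, 0, 0], [0, 0, 0], [0, 0, 0]]}}

```text
clock: 15.15
position: [0.6259, -0.1624, 0.1493]
eef_rot: [0.004, 0.068, 0.998, -0.001]
wrist_force: [0.8, -0.2, -0.3]
width: 0.665
grasp_force: 33.7
```

{"fn": "arm_command", "kwargs": {"linear": [[-0.005, 0.02, 0], [-0.015, 0.05, 0], [-0.027, 0.085, 0], [-0.039, 0.12, 0], [-0.051, 0.155, 0], [-0.063, 0.19, 0], [-0.075, 0.225, 0], [-0.087, 0.26, 0], [-0.1, 0.295, 0], [-0.112, 0.33, 0], [-0.124, 0.365, 0], [-0.136, 0.4, 0]], "twist": [[0, 0, 0], [0, 0, 0], [0, 0, 0], [0, 0, 0], [0, 0, 0], [0, 0, 0], [0, 0, 0], [0, 0, 0], [0, 0, 0], [0, 0, 0], [0, 0, 0], [0, 0, 0]]}}

```text
clock: 16.15
position: [0.4861, 0.24, 0.1435]
eef_rot: [0.0, 0.068, 0.998, 0.0]
wrist_force: [0.6, 0.5, -0.5]
width: 0.669
grasp_force: 33.6
```

{"fn": "arm_command", "kwargs": {"linear": [[-0.012, 0.035, 0], [-0.022, 0.065, 0], [-0.027, 0.08, 0], [-0.027, 0.08, 0], [-0.027, 0.08, 0]], "twist": [[0, 0, 0], [0, 0, 0], [0, 0, 0], [0, 0, 0], [0, 0, 0]]}}

```text
clock: 16.57
position: [0.4597, 0.319, 0.1433]
eef_rot: [0.0, 0.067, 0.998, 0.0]
wrist_force: [-0.0, -1.0, -0.0]
width: 0.671
grasp_force: 33.6
```

Run:
```python
from h import *
s=arm.state();p=s['position'];print(p,s['width'])
im,d,K,C,_=cap('wrist'); P=cloud(d,K,C); cv2.imwrite('pics/w8.png',im[:,:,::-1])
m=(d>0)&(P[...,2]>.02)&(P[...,2]<.035)&(np.hypot(P[...,0]-.463,P[...,1]-.318)<.1)
q=P[m][:,:2]; A=np.c_[2*q,np.ones(len(q))]
mx=np.hypot(*(q-[.463,.318]).T); q=q[mx>.06]; A=np.c_[2*q,np.ones(len(q))]
s=np.linalg.lstsq(A,(q**2).sum(1),rcond=None)[0]; print(s[:2],np.sqrt(s[2]+s[:2]@s[:2]),len(q))
r=np.hypot(P[...,0]-s[0],P[...,1]-s[1])
for a in range(10,85,8):
    k=(d>0)&(abs(r*1000-a)<3)&(P[...,2]<.035); print(a,k.sum(),np.median(P[k][:,2]).round(4) if k.sum() else '')
```

```text
[0.45965654 0.31903054 0.14329538] 0.67099050968577
[0.44959356 0.31808128] 0.06999425419763496 8569
10 506 0.0068
18 913 0.0068
26 1322 0.0068
34 1909 0.0111
42 2069 0.013
50 2277 0.0151
58 2580 0.0186
66 3208 0.0227
74 3693 0.0281
82 1570 0.0008
```

View pics/w8.png

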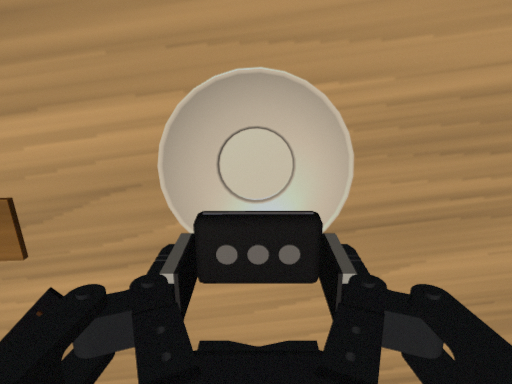

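The key is held firmly, with the dish floor circle at (256,163) just ahead. Checking the dish centre by ray.

Run:
```python
from h import *
im,d,K,C,_=cap('wrist')
print(ray(256,163,K,C,.006), ray(159,160,K,C,.028),ray(353,160,K,C,.028),ray(256,68,K,C,.028),arm.state()['position'])
```

```text
[0.44832471 0.31767494 0.006     ] [0.4307885  0.24367599 0.028     ] [0.45131638 0.39390725 0.028     ] [0.37405954 0.32805453 0.028     ] [0.46017889 0.3177293  0.14318379]
```

{"fn": "arm_command", "kwargs": {"linear": [[-0.009, -0.001, -0.02], [-0.009, -0.001, -0.05], [-0.009, -0.001, -0.08], [-0.009, -0.001, -0.1], [-0.009, -0.001, -0.112], [-0.009, -0.001, -0.118], [-0.009, -0.001, -0.118], [-0.009, -0.001, -0.118]], "twist": [[0, 0, 0], [0, 0, 0], [0, 0, 0], [0, 0, 0], [0, 0, 0], [0, 0, 0], [0, 0, 0], [0, 0, 0]]}}

```text
clock: 17.33
position: [0.4517, 0.3173, 0.0257]
eef_rot: [0.0, 0.068, 0.998, 0.0]
wrist_force: [0.5, 0.8, -0.4]
width: 0.671
grasp_force: 33.6
```

{"fn": "arm_command", "kwargs": {"linear": [[0, 0, -0.001], [0, 0, -0.002], [0, 0, -0.002], [0, 0, -0.002]], "twist": [[0, 0, 0], [0, 0, 0], [0, 0, 0], [0, 0, 0]]}}

```text
clock: 17.67
position: [0.4514, 0.3176, 0.0236]
eef_rot: [0.0, 0.068, 0.998, 0.0]
wrist_force: [0.4, -0.4, -1.1]
width: 0.664
grasp_force: 33.6
```

{"fn": "arm_command", "kwargs": {"linear": [[0, 0, 0], [0, 0, 0.001], [0, 0, 0.001], [0, 0, 0.002], [0, 0, 0.01], [0, 0, 0.03], [0, 0, 0.06], [0, 0, 0.1], [0, 0, 0.13], [0, 0, 0.13], [0, 0, 0.13]], "twist": [[0, 0, 0], [0, 0, 0], [0, 0, 0], [0, 0, 0], [0, 0, 0], [0, 0, 0], [0, 0, 0], [0, 0, 0], [0, 0, 0], [0, 0, 0], [0, 0, 0]], "hand": 0.068}}

```text
clock: 18.58
position: [0.4521, 0.3181, 0.1555]
eef_rot: [0.002, 0.068, 0.998, 0.001]
wrist_force: [-0.9, -0.4, 0.3]
width: 0.796
grasp_force: 0.0
```

Run:
```python
from h import *
im,d,K,C,_=cap('wrist'); im2,d2,K2,C2,_=cap('side')
P=cloud(d,K,C); q=(d>0)&(im.max(2)<60)&(np.hypot(P[...,0]-.45,P[...,1]-.318)<.075)&(P[...,2]<.05)
print(q.sum(),np.median(P[q],0),np.percentile(P[q][:,2],[5,95]))
P=cloud(d2,K2,C2); m=(d2>0)&(P[...,0]>.42)&(P[...,0]<.53)&(P[...,1]>-.12)&(P[...,1]<.12)&(P[...,2]>.004)&(P[...,2]<.03)
print(m.sum(),cv2.minAreaRect(P[m][:,:2].astype(np.float32)),np.percentile(P[m][:,2],[5,50,95]))
cv2.imwrite('pics/e.png',np.hstack([cv2.resize(im,(400,300)),cv2.resize(im2,(400,300))])[:,:,::-1])
```

```text
2196 [0.44636538 0.3175399  0.02040427] [0.01770078 0.0217251 ]Traceback (most recent call last):
  File "<stdin>", line 6, in <module>
    return _quantile_unchecked(
        a, q, axis, out, overwrite_input, method, keepdims, weights)
    return _ureduce(a,
                    func=_quantile_ureduce_func,
    ...<5 lines>...
                    overwrite_input=overwrite_input,
                    method=method)
    r = func(a, **kwargs)
    result = _quantile(arr,
                       quantiles=q,
    ...<2 lines>...
                       out=out,
                       weights=wgt)
    slices_having_nans = np.isnan(arr[-1, ...])
                                  ~~~^^^^^^^^^
IndexError: index -1 is out of bounds for axis 0 with size 0
```

Run:
```python
from h import *
im,d,K,C,_=cap('scene'); P=cloud(d,K,C)
m=(d>0)&(P[...,0]>.42)&(P[...,0]<.535)&(P[...,1]>-.13)&(P[...,1]<.13)&(P[...,2]>.004)&(P[...,2]<.05)
if m.sum(): print(m.sum(),cv2.minAreaRect(P[m][:,:2].astype(np.float32)),np.percentile(P[m][:,2],[5,50,95]))
cv2.imwrite('pics/e.png',cv2.resize(im[60:280,120:400],None,fx=2.5,fy=2.5)[:,:,::-1])
```

```text
721 ((0.47552400827407837, 0.005746901035308838), (0.2362631857395172, 0.09339011460542679), 85.83023071289062) [0.00426418 0.00639948 0.00993907]
```

View pics/e.png

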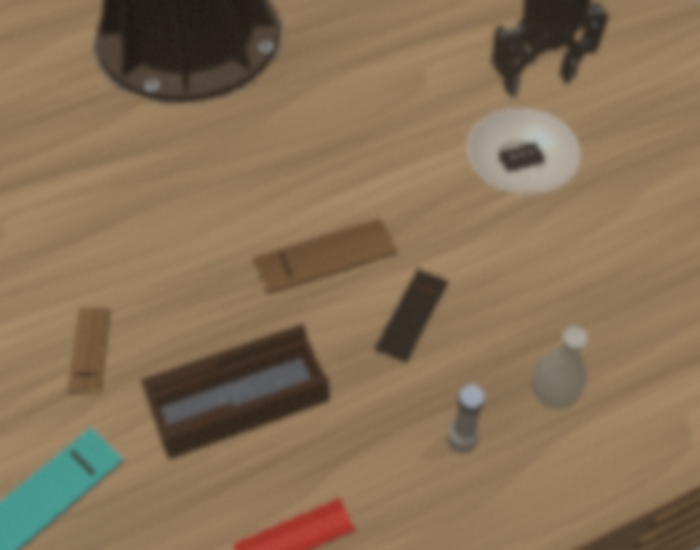

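The lid lies flat with its rib up at (325,255), the key is in the dish at (522,156), and nothing else has moved. Handing in.

```bash
python3 -c "
from rig import arm
print(arm.finish_job())"
```

```text
the job is handed in; nothing more can be done
None
```

I handed the job in at about 19 s: the lid lies flat on the cabinet top with its rib up, the car key rests in the white dish, and the last picture shows the vase, flashlight, shoehorn and dish in place. The hand-in returned no verdict.

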